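# Free the slotted washer from the reverse-running grinding head

## Robot

A 6-joint arm with a two-finger parallel gripper is mounted at the origin on a cart in front of the work surface, level with it; the furniture and walls round the work are solid. World frame = base frame: x ahead of the robot, y to its left, z up, the work surface at z = 0. Lengths are in m, angles in degrees, forces in N, time in s.
With the tool pointing down it reaches from about 0.225 to 0.875 m from the base axis. Payload 3.4 kg.
Tool frame: the origin (TCP) lies midway between the tips of the shut fingers; the grasp point (between the pads) lies 19 mm behind it; z points along the fingers, y is the direction in which the jaws open and shut (so a half turn about z gives the same grasp; the last joint's range is limited). The gripper opens to 85 mm and grips with 20 to 120 N. Pads are 22 mm wide; open, the fingers measure 114 mm over their backs; the gripper's body (76 mm by 85 mm) begins 54 mm behind the grasp point. The pads swing forward as they close: fully open they stand 13 mm farther back than shut.
Start: joints at [-79.985, 15.808, 86.224, -0, 77.962, -6.933], TCP at [0.168, -0.55, 0.231] pointing down, gripper open.
Joint ranges: [-165.64, 165.64], [-43.16, 119.46], [12.63, 154.43], [-67.54, 247.53], [6.08, 155.33], [-154.97, 154.97]. Speed limits (degrees/s): [147.25, 147.25, 180, 180, 180, 180].

## Interface

Orientations are given as [roll, pitch, yaw] about the fixed x, y, z axes, in that order (R = Rz(yaw) Ry(pitch) Rx(roll)).
In Python, from bench import telemetry, optics, bot gives the robot as it stands. The module is installed in compiled form; this text tells all that it offers.
- The arm moves only by the tool servo_tool, never from a script. Its arguments are lists of equal length, an entry for each row: "slide": the shift along the tool's x, y, z in cm, a list of three; "roll": the turn about the tool's z in degrees; "claw": the closure in counts, from 0 (fully open) to 255 (shut). In form: {"slide": [[dx, dy, dz], ...], "roll": [roll, ...], "claw": [claw, ...]}. A call has 1 to 10 rows; each row shifts and turns the commanded pose from where the row before left it, along the tool's axes as they then stand; what a row does not reach is not made up. A row lasts 1/8 s, in which the tool goes at most 62.5 mm and 10.7 degrees, less where a joint would pass 70% of its speed; a pose out of reach is approached as far as the arm can. A call is refused whole if a number of a shift passes 6.25 or a number of a turn 10.7, either way. A call with a gripper value outside its range is refused whole. The fingers move at their own pace and stop on an object; the grip force is fixed at half the most. Time passes only in rows, so rows that do not move let the fingers close. It gives the time, the measured TCP pose, the force and the opening at its end, in the units of the state.
- telemetry.read_state(): the state, without advancing time (a new reading comes with each control period).
- optics.read_camera(name): name is "scene" or "top" or "wrist"; returns (picture, depth): 420x560x3 uint8, red, green, blue; 420x560 float32, m along the optical axis (not along the pixel's ray), 0 where there is no reading.
- optics.camera_model(name): a dict with "intrinsics" (3x3 intrinsics, pixels), "dist" ([k1, k2, p1, p2, k3] as OpenCV has them; the pictures are not rectified), "R" (3x3) and "t" (3): a world point X has camera coordinates R X + t; the wrist camera has in their place "tool_from_camera" (4x4, takes a point from camera to tool coordinates, whose origin is the TCP and whose axes are the flange's). Camera axes: x right, y down, z forward; pixel columns grow to the right and rows downward; lengths in m; the calibration is good to about 2 mm. A picture is of the moment at which its call begins: read the wrist's pose just before it. camera_model takes no time and is no camera call.
- bot.sign_off(): hands the job in, once; it reports no verdict.
The state is a dict: "t": time; "qpos": joint angles; "joint_velocities": joint speeds; "tau": joint torques, N m; "position": TCP position; "tcp_rot": TCP orientation; "force": force on the tool from outside, world axes, zero at the start; "wrist_torque": the same for the moment, N m; "opening": finger opening in m.
Only numpy, scipy, OpenCV 4.12 (cv2) and the standard library are available. Lean on these libraries where they do the work, as an engineer would, in place of code of your own. Each camera call takes 0.05 s, during which the arm holds its last target. There are 200 camera calls.

## Task

Two small grinding heads stand on the bench; the one whose wing knob is engraved with grooves and notches runs in reverse, so its knob has a left-hand thread: unscrew that knob by turning it clockwise (seen from above) until you feel it come up against its stop, and stop there without forcing it, so that the wheel is not dragged round. Then lift its slotted washer by the upright lug just out of the recess, without levering hard against the knob, draw it out sideways from under the knob and lay it flat in the wooden tray, lug up. Leave the head with the plain knob, and the other things lying about, as they are.

Things in the scene. Friction and masses are not known exactly. Their poses are not given: they have to be found in the camera images.
- marked_head: Grinding head to work on: round grey housing, 108 mm across its foot, fixed to the bench. Origin: centre of its underside, on the vertical axis of wheel and knob; x towards the washer's lug, z up. On it a dark wheel, 92 mm across, its top 38 mm above the bench.
- plain_head: The other grinding head, built the same, but its wing knob is plain (no grooves, no notches). To be left alone. Origin and axes as for the marked head.
- marked_knob_grip (a point): Engraved steel wing knob of the marked head: bar 46 mm long (this point's x), 12 mm thick (y), 32 mm high; from 19 mm below this point to 13 mm above it; grip it across the 12 mm. Dark grooves across both wings, notches round the collar (37 mm across, 6 mm thick, underside 28 mm below this point). The point lies on the axis of turning; z up.
- marked_stud (a point): Foot of the 12 mm brass stud of the marked knob, on the axis, 38 mm above the bench; its top is 92 mm above the bench. Turned clockwise the knob rises about 3 mm per rad, against 0.12 N m of friction, and stays where left. It starts at its lower stop or up to 1 rad above it, and has between 1.4 and 2.4 rad to go to its upper stop; how far, and the angle where it stops, differ each time and cannot be seen: feel for it.
- plain_knob_grip (a point): Plain steel wing knob of the plain head, same size; point and axes as on the marked knob. Not to be turned.
- plain_knob (a joint): Turn of the plain knob, rad, 0 at the start.
- spindle (a joint): Turn of the marked head's wheel in its housing, rad, 0 at the start, positive counter-clockwise from above. Only a friction brake of 0.5 N m holds it: forcing the knob at its upper or lower stop drags the wheel round.
- keeper_lug (a point): Centre of the upright lug of the marked head's slotted washer (loose steel, 100 to 170 g): 22 mm long (this point's x), 10 mm thick (y; grip across it), reaching 14 mm above this point; 65 mm from the knob's axis at the start. x points outwards from the knob, the way to draw the washer. The tongue below is 14 mm wide, its top 18 mm below this point; the washer's underside 24 mm below it.
- keeper_mid (a point): Middle of the slotted washer: U-shaped plate 50 x 50 mm, 6 mm thick, with a 14.5 mm slot open to -x, and a tongue to +x that bears the lug; 100 mm long in all. The point lies half-way along and half-way through the 6 mm, 39 mm inwards of the lug's centre. x along the tongue, z up.
- marked_recess (a point): Recess in the marked head's wheel where the washer lies; this point: middle of its floor, on the axis, 38 mm above the bench. Rims 4.5 mm high at the sides and the lug end (1.5 mm play): lift the washer over them. It can rise 8 mm before it touches the knob's collar when the knob is at its stop, only 0.5 to 3.6 mm at the start. It is clear of the knob when drawn 50 mm outwards.
- tray: Open wooden tray, 170 mm (x) by 120 mm (y) outside, 22 mm high, walls and floor 4 mm thick, fixed. Origin at the centre of its underside. Mind the timber racks: one on the wall behind the bench on this side, one behind the robot on its left; carry over the middle of the bench, about 0.55 m ahead of the robot.
- sander: Loose cork sanding block, 55 x 96 mm, 31 mm high; to be left alone. Origin at the middle of the underside.
- spool: Loose spool of solder wire with grey flanges, 61 mm across, 38 mm high; to be left alone. Origin at the middle of the underside.
- wood_block: Loose dark wooden block, 50 x 80 mm, 22 mm high; to be left alone. Origin at the middle of the underside.
Things that resemble listed ones, but are neither listed nor needed, are in the scene too. What is shaped like the part that bears keeper_lug but red is not meant.

How it is judged:
By the outcome, as a careful person would: the job done as asked, in the order asked, and still so for the second after the job is handed in, with the robot touching nothing.
It also fails if it takes over 72 s, if anything falls off the work surface, if the arm or the gripper's body presses on something with over 40 N, if the wrist force passes 120 N, or if a joint passes its speed limit or range.

## Working session

There is one attempt and no reset: what is moved stays moved. The work goes in short steps, Python scripts to look and compute and a tool call to move; the robot and the scene stay as the last step left them, time stands still between calls to the robot, and variables do not carry over. Pictures are saved under pics/ and viewed, about 8 in all and at most 12, crops included, and the job is handed in when it is done.

Besides the shell and the picture viewer there is one more tool, called by a JSON object that holds its "name" and its "arguments", one argument or row to a line. servo_tool: Moves the arm, as the interface text tells. Its arguments: {"type":"object","properties":{"slide":{"type":"array"},"roll":{"type":"array"},"claw":{"type":"array"}},"required":["slide","roll","claw"]}

```bash
mkdir -p pics; cat > h.py <<'E'
import numpy as np, cv2
from bench import telemetry, optics, bot
from scipy.spatial.transform import Rotation as Ro
def grab(n):
    s=telemetry.read_state(); p,d=optics.read_camera(n); np.savez(f'{n}.npz',p=p,d=d,pos=s['position'],rot=s['tcp_rot']); return s,p,d
def world(n,d,s=None):
    m=optics.camera_model(n);h,w=d.shape
    uv=np.stack(np.meshgrid(np.arange(w),np.arange(h)),-1).reshape(-1,1,2).astype(np.float64)
    K=np.array(m['intrinsics'],float)
    n2=cv2.undistortPoints(uv,K,np.array(m['dist'],float)).reshape(h,w,2)
    X=np.concatenate([n2*d[...,None],d[...,None]],-1)
    if n=='wrist':
        T=np.array(m['tool_from_camera']);X=X@T[:3,:3].T+T[:3,3]
        R=Ro.from_euler('xyz',s['tcp_rot'],degrees=True).as_matrix()
        return X@R.T+np.array(s['position'])
    return (X-np.array(m['t']))@np.array(m['R'])
def save(p,f,sc=1): cv2.imwrite(f'pics/{f}.png',cv2.resize(p[...,::-1],None,fx=sc,fy=sc,interpolation=cv2.INTER_CUBIC))
E
python3 - <<'E'
from h import *
for n in('top','scene'):
    s,p,d=grab(n);save(p,n+'0',1.4 if n=='top' else 1)
print(s); m=optics.camera_model('top');print(m)
E
```

```text
{'t': 0.05, 'qpos': array([-7.99852808e+01,  1.58479862e+01,  8.62946598e+01,  1.43793050e-03,
        7.79621435e+01, -6.93330213e+00]), 'joint_velocities': array([-0.05066751,  0.01014163, -0.14920692,  0.03822158, -0.02067648,
       -0.09333546]), 'tau': array([ 1.98283306e-03, -4.18079710e+01, -2.46675789e+01, -2.10553176e-04,
        5.46715441e-03, -2.10025047e-05]), 'position': array([ 0.16752189, -0.54950999,  0.23043998]), 'tcp_rot': array([-1.79896146e+02, -1.40450155e-02,  1.69477074e+01]), 'force': array([-0.07501383, -0.77810775,  0.61025652]), 'wrist_torque': array([-0.00433786,  0.02373709,  0.00126669]), 'opening': 0.08554915527572475}
{'intrinsics': array([[450.75220165,   0.        , 283.14847706],
       [  0.        , 450.75220165, 206.31533973],
       [  0.        ,   0.        ,   1.        ]]), 'dist': array([0.03198403, 0.        , 0.        , 0.        , 0.        ]), 'R': array([[ 0.01933795, -0.99979943,  0.00520963],
       [-0.98838967, -0.01990216, -0.15063122],
       [ 0.15070469, -0.00223624, -0.9885763 ]]), 't': array([-0.14853379,  0.5257842 ,  1.62488229])}
```

View pics/top0.png

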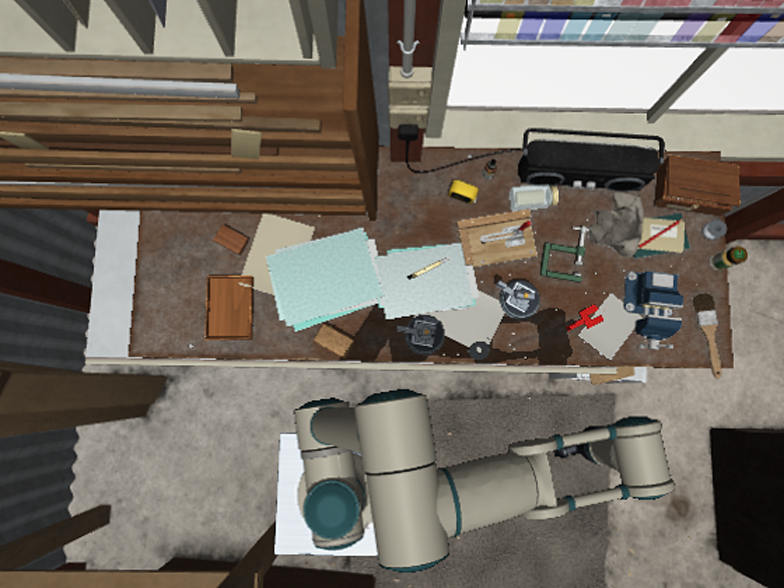

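View pics/scene0.png

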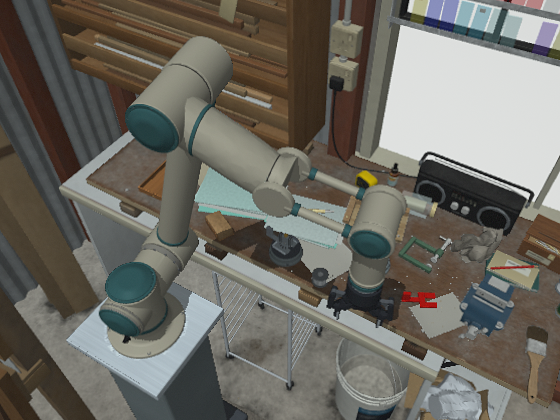

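The top view shows the heads at about (425,333) and (519,298), the tray at (229,307), and the red decoy at (587,318). I'll zoom in on the heads and measure.

```bash
python3 - <<'E'
from h import *
z=np.load('top.npz');p,d=z['p'],z['d'];W=world('top',d)
save(p[190:260,275:395],'heads',6)
for n,u,v in(('headA',303,238),('headB',371,213),('tray',164,219),('sander?',238,242),('spool',343,250),('block',165,170)): print(n,W[v,u].round(3))
t=W[195:245,145:185].reshape(-1,3);q=t[(abs(t[:,2]-.022)<.006)]
print('rim',cv2.minAreaRect(q[:,:2].astype(np.float32)), len(q))
for n,c in(('A',W[238,303]),('B',W[213,371])):
    P=W[190:265,275:400].reshape(-1,3);P=P[np.hypot(*(P[:,:2]-c[:2]).T)<.09]
    for lo,hi in((.012,.03),(.033,.04),(.04,.05),(.05,.075),(.075,.12)):
        k=P[(P[:,2]>lo)&(P[:,2]<hi)]; 
        if len(k)>3: print(n,lo,hi,len(k),k.mean(0).round(4),cv2.minEnclosingCircle(k[:,:2].astype(np.float32)),cv2.minAreaRect(k[:,:2].astype(np.float32)))
E
```

```text
headA [ 0.409 -0.211  0.083]
headB [ 0.507 -0.457  0.066]
tray [0.477 0.307 0.004]
sander? [0.395 0.025 0.026]
spool [ 0.374 -0.363  0.009]
block [0.663 0.311 0.015]
rim ((0.47400346398353577, 0.30771148204803467), (0.16989852488040924, 0.12100152671337128), 1.710444688796997) 193
A 0.012 0.03 273 [ 0.4559 -0.2034  0.0242] ((0.4348508417606354, -0.20601597428321838), 0.07407063245773315) ((0.43483442068099976, -0.21625001728534698), (0.1367310732603073, 0.12680254876613617), 25.743316650390625)
A 0.033 0.04 204 [ 0.4169 -0.2152  0.0369] ((0.4290693998336792, -0.2000858187675476), 0.07026460766792297) ((0.42802929878234863, -0.1993805319070816), (0.128803089261055, 0.11181369423866272), 18.592811584472656)
A 0.04 0.05 206 [ 0.4128 -0.2102  0.0439] ((0.4156835973262787, -0.20362871885299683), 0.05680680647492409) ((0.40743571519851685, -0.21128340065479279), (0.08320161700248718, 0.10059010982513428), 29.586210250854492)
A 0.05 0.075 47 [ 0.4121 -0.2     0.0596] ((0.41398975253105164, -0.18986408412456512), 0.04726288095116615) ((0.41105806827545166, -0.19001905620098114), (0.036030750
[... 647 characters left out ...]
2123441696, 0.09101377427577972), 23.653257369995117)
B 0.04 0.05 180 [ 0.5124 -0.4582  0.0438] ((0.5183265209197998, -0.45399734377861023), 0.05974997580051422) ((0.5196678638458252, -0.46061885356903076), (0.10944618284702301, 0.08443479239940643), 29.847322463989258)
B 0.05 0.075 55 [ 0.519  -0.4473  0.0601] ((0.527365505695343, -0.4453345537185669), 0.04727179557085037) ((0.5202322602272034, -0.44263342022895813), (0.09284413605928421, 0.03574196994304657), 72.10028076171875)
B 0.075 0.12 54 [ 0.5145 -0.4614  0.0854] ((0.5241069793701172, -0.44505706429481506), 0.048829443752765656) ((0.520543098449707, -0.44370847940444946), (0.0973869189620018, 0.021465344354510307), 69.27323150634766)
```

View pics/heads.png

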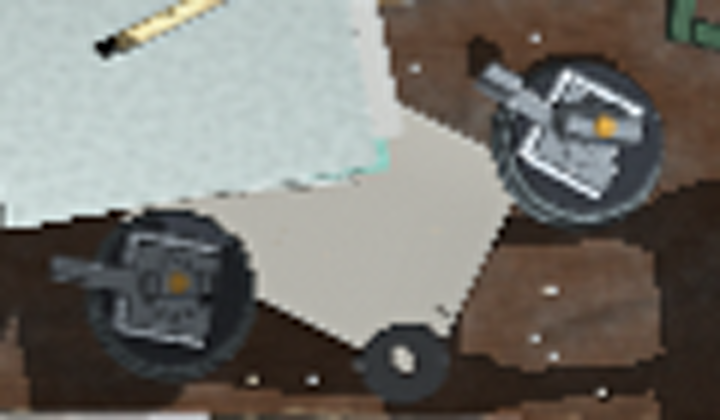

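{"name": "servo_tool", "arguments": {
  "slide": [
    [4.1, -3.1, -0.7],
    [4.1, -3.1, -0.7],
    [4.1, -3.1, -0.7],
    [4.1, -3.1, -0.7],
    [4.1, -3.1, -0.7],
    [4.1, -3.1, -0.7],
    [4.1, -3.1, -0.7],
    [4.1, -3.1, -0.7]
  ],
  "roll": [0, 0, 0, 0, 0, 0, 0, 0],
  "claw": [0, 0, 0, 0, 0, 0, 0, 0]
}}

```text
t: 1.1
position: [0.4096, -0.2156, 0.2873]
tcp_rot: [-180.0, 0.0, 16.9]
force: [-0.3, -0.5, -0.4]
opening: 0.0852
```

{"name": "servo_tool", "arguments": {
  "slide": [
    [0, 0, 0],
    [0, 0, 0],
    [0, 0, 0],
    [0, 0, 0],
    [0, 0, 0],
    [0, 0, 0],
    [0, 0, 0],
    [0, 0, 0]
  ],
  "roll": [-9.5, -9.5, -9.5, -9.5, -9.5, -9.5, -9.5, 0],
  "claw": [0, 0, 0, 0, 0, 0, 0, 0]
}}

```text
t: 2.1
position: [0.4088, -0.2171, 0.287]
tcp_rot: [-180.0, -0.0, 83.3]
force: [0.4, -0.5, 0.6]
opening: 0.0854
```

```bash
python3 - <<'E'
from h import *
s,p,d=grab('wrist');save(p,'w1')
print(s['position'],s['tcp_rot'],s['qpos'],s['t'],s['wrist_torque'],s['force']);print(optics.camera_model('wrist'))
E
```

```text
[ 0.40883944 -0.21705925  0.28696119] [-1.79959778e+02 -1.84900056e-02  8.33339195e+01] [-3.65841059e+01  4.36001114e+00  9.29119409e+01 -4.06724743e-03
  8.27721318e+01 -2.99175186e+01] 2.1 [ 0.00243543 -0.03082275  0.00856035] [ 0.41716195 -0.50289828  0.55195747]
{'intrinsics': array([[296.2967116 ,   0.        , 277.57670175],
       [  0.        , 296.2967116 , 205.98470703],
       [  0.        ,   0.        ,   1.        ]]), 'dist': array([-0.05356659,  0.        ,  0.        ,  0.        ,  0.        ]), 'tool_from_camera': array([[ 1.36422152e-03, -9.63935881e-01, -2.66131090e-01,
         6.77866705e-02],
       [ 9.99998658e-01,  1.55631125e-03, -5.10893214e-04,
        -6.24265201e-04],
       [ 9.06651110e-04, -2.66130036e-01,  9.63936711e-01,
        -1.42946615e-01],
       [ 0.00000000e+00,  0.00000000e+00,  0.00000000e+00,
         1.00000000e+00]])}
```

View pics/w1.png

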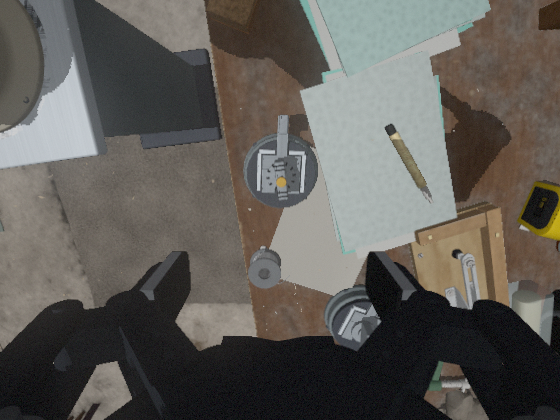

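The wrist view shows head A at (280,172), with dark grooves across its bar and notches round the collar, so it is the marked one. I'll measure it and zoom in.

```bash
python3 - <<'E'
from h import *
z=np.load('wrist.npz');p,d=z['p'],z['d'];s=dict(position=z['pos'],tcp_rot=z['rot']);W=world('wrist',d,s)
save(p[105:220,235:330],'w1c',5)
P=W[105:215,240:325].reshape(-1,3);P=P[np.isfinite(P).all(1)]
h=np.histogram(P[:,2],bins=np.arange(0,.1,.004));print(list(zip(h[1].round(3),h[0])))
def rep(n,k): 
    k=k.astype(np.float32);print(n,len(k),'med',np.median(k,0).round(4),'circ',cv2.minEnclosingCircle(k[:,:2]),'rect',cv2.minAreaRect(k[:,:2]))
c=np.array([.41,-.215])
r=np.hypot(*(P[:,:2]-c).T)
rep('wheel',P[(P[:,2]>.033)&(P[:,2]<.05)&(r<.06)])
rep('knobtop',P[(P[:,2]>.078)&(P[:,2]<.0895)&(r<.03)])
rep('stud',P[(P[:,2]>.0895)&(r<.03)])
rep('lug',P[(P[:,2]>.07)&(P[:,2]<.08)&(P[:,1]>-.175)])
for lo,hi in((.078,.084),(.084,.087),(.087,.095)): print(lo,((P[:,2]>lo)&(P[:,2]<hi)).sum())
E
```

```text
[(np.float64(0.0), np.int64(2862)), (np.float64(0.004), np.int64(24)), (np.float64(0.008), np.int64(247)), (np.float64(0.012), np.int64(34)), (np.float64(0.016), np.int64(3)), (np.float64(0.02), np.int64(9)), (np.float64(0.024), np.int64(972)), (np.float64(0.028), np.int64(205)), (np.float64(0.032), np.int64(8)), (np.float64(0.036), np.int64(1517)), (np.float64(0.04), np.int64(701)), (np.float64(0.044), np.int64(747)), (np.float64(0.048), np.int64(269)), (np.float64(0.052), np.int64(58)), (np.float64(0.056), np.int64(7)), (np.float64(0.06), np.int64(3)), (np.float64(0.064), np.int64(4)), (np.float64(0.068), np.int64(4)), (np.float64(0.072), np.int64(81)), (np.float64(0.076), np.int64(96)), (np.float64(0.08), np.int64(16)), (np.float64(0.084), np.int64(285)), (np.float64(0.088), np.int64(43)), (np.float64(0.092), np.int64(40))]Traceback (most recent call last):
  File "<stdin>", line 10, in <module>
  File "<stdin>", line 7, in rep
cv2.error: OpenCV(4.12.0) /io/opencv/modules/imgproc/src/shapedescr.cpp:201: error: (-215:Assertion failed) count >= 0 && (depth == CV_32F || depth == CV_32S) in function 'minEnclosingCircle'
```

View pics/w1c.png

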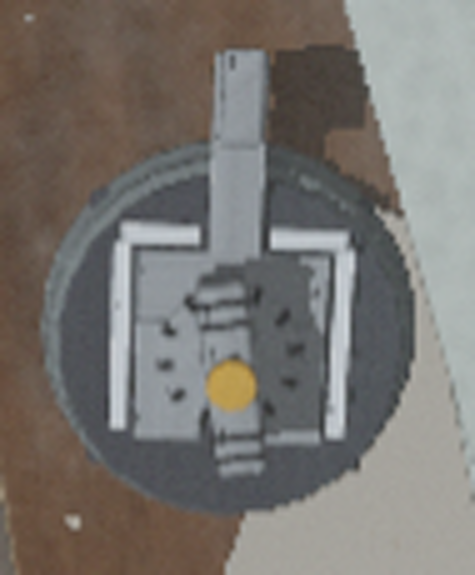

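```bash
cat > meas.py <<'E'
from h import *
import sys
def meas(c,W,rb=None):
    P=W.reshape(-1,3);P=P[np.isfinite(P).all(1)]
    r=np.hypot(*(P[:,:2]-c).T)
    def rep(n,k):
        k=k.astype(np.float32)
        if len(k)>3:print(n,len(k),'med',np.median(k,0).round(4),'circ',np.round(np.r_[cv2.minEnclosingCircle(k[:,:2])[0]],4),'rect',cv2.minAreaRect(k[:,:2]))
    rep('wheeltop',P[(P[:,2]>.035)&(P[:,2]<.04)&(r<.06)])
    rep('knobtop',P[(P[:,2]>.082)&(P[:,2]<.0895)&(r<.03)])
    rep('stud',P[(P[:,2]>.0905)&(r<.03)])
    rep('lug',P[(P[:,2]>.07)&(P[:,2]<.08)&(r>.045)&(r<.09)])
E
python3 - <<'E'
from meas import *
z=np.load('wrist.npz');p,d=z['p'],z['d'];s=dict(position=z['pos'],tcp_rot=z['rot']);W=world('wrist',d,s)
print(W[182,281],W[205,280],W[128,283])
k=W[105:215,240:325].reshape(-1,3);k=k[k[:,2]>.0905];c=np.median(k,0);print(c)
meas(c[:2],W[105:215,240:325])
z=np.load('top.npz');W=world('top',z['d']);k=W[190:265,275:330].reshape(-1,3);k=k[k[:,2]>.089];c=np.median(k,0);print(c)
meas(c[:2],W[190:265,275:330])
E
```

```text
[ 0.41221504 -0.21371534  0.09381057] [ 0.40663933 -0.25575995  0.03884423] [ 0.42141852 -0.1541501   0.0764847 ]
[ 0.41404788 -0.21127709  0.09240273]Traceback (most recent call last):
  File "<stdin>", line 5, in <module>
  File "meas.py", line 9, in meas
    rep('wheeltop',P[(P[:,2]>.035)&(P[:,2]<.04)&(r<.06)])
    ~~~^^^^^^^^^^^^^^^^^^^^^^^^^^^^^^^^^^^^^^^^^^^^^^^^^^
  File "meas.py", line 8, in rep
    if len(k)>3:print(n,len(k),'med',np.median(k,0).round(4),'circ',np.round(np.r_[cv2.minEnclosingCircle(k[:,:2])[0]],4),'rect',cv2.minAreaRect(k[:,:2]))
                                                                                   ~~~~~~~~~~~~~~~~~~~~~~^^^^^^^^^
cv2.error: OpenCV(4.12.0) /io/opencv/modules/imgproc/src/shapedescr.cpp:201: error: (-215:Assertion failed) count >= 0 && (depth == CV_32F || depth == CV_32S) in function 'minEnclosingCircle'
```

```bash
sed -i 's/k=k.astype(np.float32)/k=k.astype(np.float32); kk=np.ascontiguousarray(k[:,:2])/; s/minEnclosingCircle(k\[:,:2\])/minEnclosingCircle(kk)/; s/minAreaRect(k\[:,:2\])/minAreaRect(kk)/' meas.py
python3 - <<'E'
from meas import *
z=np.load('wrist.npz');p,d=z['p'],z['d'];s=dict(position=z['pos'],tcp_rot=z['rot']);W=world('wrist',d,s)
k=W[105:215,240:325].reshape(-1,3);k=k[k[:,2]>.0905];c=np.median(k,0)
meas(c[:2],W[105:215,240:325])
z=np.load('top.npz');W=world('top',z['d']);k=W[190:265,275:330].reshape(-1,3);k=k[k[:,2]>.089];c=np.median(k,0);print(c)
meas(c[:2],W[190:265,275:330])
E
```

```text
wheeltop 1523 med [ 0.4078 -0.2201  0.0383] circ [ 0.4121 -0.2146] rect ((0.4121634364128113, -0.2136462777853012), (0.08908335864543915, 0.08984873443841934), 82.66968536376953)
knobtop 301 med [ 0.4121 -0.2081  0.0858] circ [ 0.4107 -0.2139] rect ((0.4120711386203766, -0.2140200287103653), (0.012052546255290508, 0.04510965570807457), 0.1611931025981903)
stud 78 med [ 0.412  -0.2134  0.092 ] circ [ 0.4116 -0.2141] rect ((0.4116896986961365, -0.21346765756607056), (0.010661332868039608, 0.010438162833452225), 83.86019897460938)
lug 169 med [ 0.422  -0.1502  0.0761] circ [ 0.4225 -0.1502] rect ((0.42187225818634033, -0.15032701194286346), (0.02143256552517414, 0.009340311400592327), 83.63223266601562)
[ 0.27767462 -0.13440613  1.68629344]
stud 17 med [ 0.2777 -0.1344  1.6863] circ [ 0.2777 -0.1344] rect ((0.2776746153831482, -0.13440613448619843), (0.0, 0.0), 0.0)
```

{"name": "servo_tool", "arguments": {
  "slide": [
    [0, 0, 0],
    [0.33, 0.32, 4],
    [0, 0, 5],
    [0, 0, 5],
    [0, 0, 4],
    [0, 0, 0],
    [0, 0, 0]
  ],
  "roll": [-7, 0, 0, 0, 0, 0, 0],
  "claw": [120, 120, 120, 120, 120, 120, 120]
}}

```text
t: 3.02
position: [0.4133, -0.2147, 0.1085]
tcp_rot: [179.9, 0.1, 90.4]
force: [-0.2, -0.8, 0.2]
opening: 0.0452
```

```bash
python3 - <<'E'
from meas import *
s,p,d=grab('wrist');save(p,'w2');W=world('wrist',d,s)
print(s['position'],s['tcp_rot'],s['opening'],s['wrist_torque'],s['force'])
meas([.412,-.2138],W)
E
```

```text
[ 0.41326812 -0.21465286  0.10854997] [1.79895951e+02 8.19854582e-02 9.03919606e+01] 0.04523900154889324 [ 0.03944683 -0.00399581 -0.04039174] [-0.23367384 -0.8419345   0.20923009]
wheeltop 4092 med [ 0.4039 -0.2124  0.0383] circ [ 0.4123 -0.2139] rect ((0.4124652147293091, -0.21352055668830872), (0.09045086055994034, 0.09090518206357956), 36.68616485595703)
knobtop 1124 med [ 0.4122 -0.2067  0.0858] circ [ 0.4129 -0.2136] rect ((0.41221657395362854, -0.21340356767177582), (0.046128083020448685, 0.011975223198533058), 89.92106628417969)
stud 24450 med [ 0.4117 -0.2019  0.1973] circ [ 0.4119 -0.2093] rect ((0.4119069278240204, -0.20913240313529968), (0.056664612144231796, 0.032902687788009644), 0.2987963557243347)
lug 680 med [ 0.4222 -0.1493  0.0762] circ [ 0.4219 -0.1496] rect ((0.4223095774650574, -0.149735227227211), (0.022224154323339462, 0.010056289844214916), 81.2890853881836)
```

{"name": "servo_tool", "arguments": {
  "slide": [
    [0.12, -0.11, 2.6],
    [0, 0, 2.6],
    [0, 0, 0],
    [0, 0, 0],
    [0, 0, 0]
  ],
  "roll": [0.4, 0, 0, 0, 0],
  "claw": [120, 120, 120, 120, 120]
}}

```text
t: 3.7
position: [0.4122, -0.2135, 0.0568]
tcp_rot: [179.8, 0.1, 90.0]
force: [-0.1, 0.4, 0.1]
opening: 0.0451
```

{"name": "servo_tool", "arguments": {
  "slide": [
    [0, 0, 0],
    [0, 0, 0],
    [0, 0, 0],
    [0, 0, 0],
    [0, 0, 0]
  ],
  "roll": [0, 0, 0, 0, 0],
  "claw": [255, 255, 255, 255, 255]
}}

```text
t: 4.32
position: [0.4127, -0.213, 0.056]
tcp_rot: [179.8, 0.0, 90.0]
force: [4.9, 2.2, 4.7]
opening: 0.0109
```

```bash
cat > st.py <<'E'
from h import *
s=telemetry.read_state();print(s['t'],s['position'].round(4),s['tcp_rot'].round(2),round(s['opening'],4),'T',s['wrist_torque'].round(3),'F',s['force'].round(1),'q6',s['qpos'][5].round(1),'tau6',s['tau'][5].round(3))
E
python3 st.py
```

```text
4.325 [ 0.4127 -0.213   0.056 ] [1.7982e+02 5.0000e-02 9.0020e+01] 0.0109 T [ 0.425 -0.627  0.051] F [4.9 2.2 4.7] q6 -36.0 tau6 0.029
```

{"name": "servo_tool", "arguments": {
  "slide": [
    [0, 0, -0.02],
    [0, 0, -0.02]
  ],
  "roll": [4, 4],
  "claw": [255, 255]
}}

```text
t: 4.58
position: [0.4129, -0.213, 0.0562]
tcp_rot: [179.8, 0.0, 81.9]
force: [6.8, 2.4, 2.5]
opening: 0.011
```

```bash
python3 st.py
```

```text
4.575 [ 0.4129 -0.213   0.0562] [1.798e+02 2.000e-02 8.192e+01] 0.011 T [ 0.511 -0.748  0.248] F [6.8 2.4 2.5] q6 -27.9 tau6 -0.239
```

{"name": "servo_tool", "arguments": {
  "slide": [
    [0, 0, -0.03],
    [0, 0, -0.03],
    [0, 0, -0.03],
    [0, 0, -0.03]
  ],
  "roll": [5, 5, 5, 5],
  "claw": [255, 255, 255, 255]
}}

```text
t: 5.08
position: [0.4133, -0.2131, 0.0573]
tcp_rot: [179.8, -0.1, 61.9]
force: [7.4, 2.9, 1.7]
opening: 0.0111
```

```bash
python3 st.py
```

```text
5.075 [ 0.4133 -0.2131  0.0573] [ 1.7975e+02 -6.0000e-02  6.1870e+01] 0.0111 T [ 0.452 -1.008  0.207] F [7.4 2.9 1.7] q6 -7.9 tau6 -0.365
```

{"name": "servo_tool", "arguments": {
  "slide": [
    [0, 0, -0.026],
    [0, 0, -0.026],
    [0, 0, -0.026],
    [0, 0, -0.026],
    [0, 0, -0.026],
    [0, 0, -0.026],
    [0, 0, -0.026],
    [0, 0, -0.026]
  ],
  "roll": [5, 5, 5, 5, 5, 5, 5, 5],
  "claw": [255, 255, 255, 255, 255, 255, 255, 255]
}}

```text
t: 6.08
position: [0.414, -0.2138, 0.0596]
tcp_rot: [179.8, -0.3, 21.9]
force: [7.0, 0.6, 0.5]
opening: 0.0109
```

```bash
python3 st.py
```

```text
6.075 [ 0.414  -0.2138  0.0596] [179.75  -0.25  21.87] 0.0109 T [ 0.376 -1.097  0.205] F [7.  0.6 0.5] q6 32.1 tau6 -0.38
```

{"name": "servo_tool", "arguments": {
  "slide": [
    [0, 0, -0.016],
    [0, 0, -0.016]
  ],
  "roll": [3, 3],
  "claw": [255, 255]
}}

```text
t: 6.32
position: [0.4141, -0.214, 0.0599]
tcp_rot: [179.8, -0.3, 15.9]
force: [8.3, 0.5, 0.9]
opening: 0.0114
```

```bash
python3 st.py
```

```text
6.325 [ 0.4141 -0.214   0.0599] [179.76  -0.28  15.93] 0.0114 T [ 0.267 -1.156  0.127] F [8.3 0.5 0.9] q6 38.1 tau6 -0.152
```

{"name": "servo_tool", "arguments": {
  "slide": [
    [0, 0, -0.01],
    [0, 0, -0.01]
  ],
  "roll": [2, 2],
  "claw": [255, 255]
}}

```text
t: 6.58
position: [0.4141, -0.214, 0.0601]
tcp_rot: [179.8, -0.3, 12.0]
force: [7.6, 0.9, 0.3]
opening: 0.0109
```

```bash
python3 st.py
```

```text
6.575 [ 0.4141 -0.214   0.0601] [179.77  -0.3   11.97] 0.0109 T [ 0.286 -1.171  0.252] F [7.6 0.9 0.3] q6 42.0 tau6 -0.042
```

{"name": "servo_tool", "arguments": {
  "slide": [
    [0, 0, -0.01],
    [0, 0, -0.01]
  ],
  "roll": [2, 2],
  "claw": [255, 255]
}}

```text
t: 6.82
position: [0.4141, -0.2141, 0.0604]
tcp_rot: [179.8, -0.3, 8.0]
force: [7.7, 1.0, 0.2]
opening: 0.0111
```

```bash
python3 st.py
```

```text
6.825 [ 0.4141 -0.2141  0.0604] [179.78  -0.31   7.97] 0.0111 T [ 0.205 -1.198  0.235] F [7.7 1.  0.2] q6 46.0 tau6 -0.046
```

{"name": "servo_tool", "arguments": {
  "slide": [
    [0, 0, -0.01],
    [0, 0, -0.01]
  ],
  "roll": [2, 2],
  "claw": [255, 255]
}}

```text
t: 7.08
position: [0.4142, -0.2143, 0.0606]
tcp_rot: [179.8, -0.3, 4.0]
force: [7.7, -0.4, 0.8]
opening: 0.0109
```

```bash
python3 st.py
```

```text
7.075 [ 0.4142 -0.2143  0.0606] [179.79  -0.33   3.98] 0.0109 T [ 0.211 -1.166  0.2  ] F [ 7.7 -0.4  0.8] q6 50.0 tau6 -0.045
```

{"name": "servo_tool", "arguments": {
  "slide": [
    [0, 0, -0.01],
    [0, 0, -0.01]
  ],
  "roll": [2, 2],
  "claw": [255, 255]
}}

```text
t: 7.32
position: [0.4142, -0.2144, 0.0608]
tcp_rot: [179.8, -0.3, -0.0]
force: [7.0, -0.7, 0.0]
opening: 0.0109
```

```bash
python3 st.py
```

```text
7.325 [ 0.4142 -0.2144  0.0608] [ 1.7981e+02 -3.5000e-01 -2.0000e-02] 0.0109 T [ 0.147 -1.175  0.261] F [ 7.  -0.7  0. ] q6 54.0 tau6 -0.044
```

{"name": "servo_tool", "arguments": {
  "slide": [
    [0, 0, -0.01],
    [0, 0, -0.01]
  ],
  "roll": [2, 2],
  "claw": [255, 255]
}}

```text
t: 7.58
position: [0.4141, -0.2144, 0.061]
tcp_rot: [179.8, -0.4, -4.0]
force: [7.3, 0.4, 0.1]
opening: 0.011
```

```bash
python3 st.py
```

```text
7.575 [ 0.4141 -0.2144  0.061 ] [179.82  -0.36  -4.02] 0.011 T [ 0.095 -1.114  0.143] F [7.3 0.4 0.1] q6 58.0 tau6 -0.049
```

{"name": "servo_tool", "arguments": {
  "slide": [
    [0, 0, -0.01],
    [0, 0, -0.01]
  ],
  "roll": [2, 2],
  "claw": [255, 255]
}}

```text
t: 7.82
position: [0.4142, -0.2145, 0.0612]
tcp_rot: [179.8, -0.4, -8.0]
force: [6.5, -0.8, 0.5]
opening: 0.011
```

```bash
python3 st.py
```

```text
7.825 [ 0.4142 -0.2145  0.0612] [179.84  -0.37  -8.01] 0.011 T [ 0.074 -1.049  0.172] F [ 6.5 -0.8  0.5] q6 62.0 tau6 -0.049
```

{"name": "servo_tool", "arguments": {
  "slide": [
    [0, 0, -0.01],
    [0, 0, -0.01]
  ],
  "roll": [2, 2],
  "claw": [255, 255]
}}

```text
t: 8.07
position: [0.4142, -0.2146, 0.0615]
tcp_rot: [179.9, -0.4, -12.0]
force: [6.5, -1.3, -0.2]
opening: 0.0113
```

```bash
python3 st.py
```

```text
8.075 [ 0.4142 -0.2146  0.0615] [179.85  -0.38 -12.01] 0.0113 T [ 0.006 -1.052  0.178] F [ 6.5 -1.3 -0.2] q6 66.0 tau6 -0.05
```

{"name": "servo_tool", "arguments": {
  "slide": [
    [0, 0, -0.01],
    [0, 0, -0.01]
  ],
  "roll": [1.5, 1.5],
  "claw": [255, 255]
}}

```text
t: 8.32
position: [0.4141, -0.2147, 0.0616]
tcp_rot: [179.9, -0.4, -15.0]
force: [5.5, -1.1, -0.0]
opening: 0.0109
```

```bash
python3 st.py
```

```text
8.325 [ 0.4141 -0.2147  0.0616] [179.87  -0.39 -14.99] 0.0109 T [-0.062 -1.084  0.087] F [ 5.5 -1.1 -0. ] q6 69.0 tau6 0.005
```

{"name": "servo_tool", "arguments": {
  "slide": [
    [0, 0, -0.01],
    [0, 0, -0.01]
  ],
  "roll": [1.5, 1.5],
  "claw": [255, 255]
}}

```text
t: 8.57
position: [0.4141, -0.2148, 0.0618]
tcp_rot: [179.9, -0.4, -18.0]
force: [6.4, -1.4, 0.2]
opening: 0.011
```

```bash
python3 st.py
```

```text
8.575 [ 0.4141 -0.2148  0.0618] [179.88  -0.4  -17.98] 0.011 T [-0.07  -1.151  0.158] F [ 6.4 -1.4  0.2] q6 72.0 tau6 0.002
```

{"name": "servo_tool", "arguments": {
  "slide": [
    [0, 0, -0.01],
    [0, 0, -0.01]
  ],
  "roll": [1.5, 1.5],
  "claw": [255, 255]
}}

```text
t: 8.82
position: [0.4141, -0.2148, 0.062]
tcp_rot: [179.9, -0.4, -21.0]
force: [5.7, -1.8, 0.1]
opening: 0.011
```

```bash
python3 st.py
```

```text
8.825 [ 0.4141 -0.2148  0.062 ] [179.89  -0.4  -20.98] 0.011 T [-0.121 -1.087  0.164] F [ 5.7 -1.8  0.1] q6 75.0 tau6 0.0
```

{"name": "servo_tool", "arguments": {
  "slide": [
    [0, 0, -0.01],
    [0, 0, -0.01]
  ],
  "roll": [1.5, 1.5],
  "claw": [255, 255]
}}

```text
t: 9.07
position: [0.4141, -0.2149, 0.0622]
tcp_rot: [179.9, -0.4, -24.0]
force: [6.6, -3.0, -1.0]
opening: 0.0108
```

```bash
python3 st.py
```

```text
9.075 [ 0.4141 -0.2149  0.0622] [179.91  -0.41 -23.98] 0.0108 T [-0.202 -1.087  0.196] F [ 6.6 -3.  -1. ] q6 78.0 tau6 -0.001
```

{"name": "servo_tool", "arguments": {
  "slide": [
    [0, 0, -0.01],
    [0, 0, -0.01]
  ],
  "roll": [1.5, 1.5],
  "claw": [255, 255]
}}

```text
t: 9.32
position: [0.4141, -0.215, 0.0624]
tcp_rot: [179.9, -0.4, -27.0]
force: [6.4, -1.1, -1.0]
opening: 0.0109
```

```bash
python3 st.py
```

```text
9.325 [ 0.4141 -0.215   0.0624] [179.92  -0.42 -26.97] 0.0109 T [-0.183 -1.082  0.154] F [ 6.4 -1.1 -1. ] q6 81.0 tau6 -0.002
```

{"name": "servo_tool", "arguments": {
  "slide": [
    [0, 0, -0.01],
    [0, 0, 0]
  ],
  "roll": [1.2, 1.2],
  "claw": [255, 255]
}}

```text
t: 9.57
position: [0.4141, -0.215, 0.0625]
tcp_rot: [179.9, -0.4, -29.4]
force: [6.4, -2.5, -1.1]
opening: 0.0109
```

```bash
python3 st.py
```

```text
9.575 [ 0.4141 -0.215   0.0625] [179.93  -0.42 -29.36] 0.0109 T [-0.23  -1.09   0.177] F [ 6.4 -2.5 -1.1] q6 83.4 tau6 0.036
```

{"name": "servo_tool", "arguments": {
  "slide": [
    [0, 0, -0.01],
    [0, 0, -0.01]
  ],
  "roll": [1.2, 1.2],
  "claw": [255, 255]
}}

```text
t: 9.82
position: [0.414, -0.2151, 0.0626]
tcp_rot: [179.9, -0.4, -31.8]
force: [6.7, -2.1, -1.2]
opening: 0.0113
```

```bash
python3 st.py
```

```text
9.825 [ 0.414  -0.2151  0.0626] [179.94  -0.42 -31.76] 0.0113 T [-0.328 -1.028  0.17 ] F [ 6.7 -2.1 -1.2] q6 85.8 tau6 0.029
```

{"name": "servo_tool", "arguments": {
  "slide": [
    [0, 0, -0.01],
    [0, 0, 0]
  ],
  "roll": [1.2, 1.2],
  "claw": [255, 255]
}}

```text
t: 10.07
position: [0.414, -0.2151, 0.0627]
tcp_rot: [180.0, -0.4, -34.2]
force: [5.3, -1.7, -0.5]
opening: 0.011
```

```bash
python3 st.py
```

```text
10.075 [ 0.414  -0.2151  0.0627] [179.96  -0.42 -34.16] 0.011 T [-0.32  -1.058  0.209] F [ 5.3 -1.7 -0.5] q6 88.2 tau6 0.031
```

{"name": "servo_tool", "arguments": {
  "slide": [
    [0, 0, -0.01],
    [0, 0, -0.01]
  ],
  "roll": [1.2, 1.2],
  "claw": [255, 255]
}}

```text
t: 10.32
position: [0.414, -0.2152, 0.0629]
tcp_rot: [180.0, -0.4, -36.6]
force: [5.9, -2.6, -1.2]
opening: 0.0108
```

```bash
python3 st.py
```

```text
10.325 [ 0.414  -0.2152  0.0629] [179.97  -0.42 -36.55] 0.0108 T [-0.345 -1.013  0.164] F [ 5.9 -2.6 -1.2] q6 90.6 tau6 0.027
```

{"name": "servo_tool", "arguments": {
  "slide": [
    [0, 0, -0.01],
    [0, 0, 0]
  ],
  "roll": [1.2, 1.2],
  "claw": [255, 255]
}}

```text
t: 10.58
position: [0.4139, -0.2152, 0.063]
tcp_rot: [180.0, -0.4, -39.0]
force: [5.8, -3.6, -0.9]
opening: 0.0114
```

```bash
python3 st.py
```

```text
10.575 [ 0.4139 -0.2152  0.063 ] [179.98  -0.42 -38.95] 0.0114 T [-0.362 -1.018  0.181] F [ 5.8 -3.6 -0.9] q6 93.0 tau6 0.032
```

{"name": "servo_tool", "arguments": {
  "slide": [
    [0, 0, -0.01],
    [0, 0, -0.01]
  ],
  "roll": [1, 1],
  "claw": [255, 255]
}}

```text
t: 10.82
position: [0.4139, -0.2152, 0.0631]
tcp_rot: [180.0, -0.4, -40.9]
force: [5.6, -2.8, -1.2]
opening: 0.011
```

```bash
python3 st.py
```

```text
10.825 [ 0.4139 -0.2152  0.0631] [179.99  -0.42 -40.94] 0.011 T [-0.445 -1.025  0.152] F [ 5.6 -2.8 -1.2] q6 95.0 tau6 0.047
```

{"name": "servo_tool", "arguments": {
  "slide": [
    [0, 0, 0],
    [0, 0, -0.01]
  ],
  "roll": [1, 1],
  "claw": [255, 255]
}}

```text
t: 11.08
position: [0.4138, -0.2152, 0.0632]
tcp_rot: [180.0, -0.4, -42.9]
force: [5.6, -3.5, -1.9]
opening: 0.0113
```

```bash
python3 st.py
```

```text
11.075 [ 0.4138 -0.2152  0.0632] [180.    -0.42 -42.94] 0.0113 T [-0.438 -1.008  0.131] F [ 5.6 -3.5 -1.9] q6 97.0 tau6 0.05
```

{"name": "servo_tool", "arguments": {
  "slide": [
    [0, 0, -0.01],
    [0, 0, 0]
  ],
  "roll": [1, 1],
  "claw": [255, 255]
}}

```text
t: 11.32
position: [0.4138, -0.2153, 0.0633]
tcp_rot: [-180.0, -0.4, -44.9]
force: [5.1, -2.4, -0.9]
opening: 0.0111
```

```bash
python3 st.py
```

```text
11.325 [ 0.4138 -0.2153  0.0633] [-179.99   -0.42  -44.94] 0.0111 T [-0.432 -0.931  0.178] F [ 5.1 -2.4 -0.9] q6 99.0 tau6 0.046
```

{"name": "servo_tool", "arguments": {
  "slide": [
    [0, 0, -0.01],
    [0, 0, 0]
  ],
  "roll": [1, 1],
  "claw": [255, 255]
}}

```text
t: 11.58
position: [0.4138, -0.2154, 0.0634]
tcp_rot: [-180.0, -0.4, -46.9]
force: [6.2, -2.5, -1.9]
opening: 0.0113
```

```bash
python3 st.py
```

```text
11.575 [ 0.4138 -0.2154  0.0634] [-179.99   -0.43  -46.88] 0.0113 T [-0.383 -1.011  0.537] F [ 6.2 -2.5 -1.9] q6 100.9 tau6 0.411
```

Stop felt: the moment jumped from 0.17 to 0.54 N·m. I'll ease back slightly, release and rise.

{"name": "servo_tool", "arguments": {
  "slide": [
    [0, 0, 0],
    [0, 0, 0],
    [0, 0, 0],
    [0, 0, 0],
    [0, 0, -2],
    [0, 0, -3],
    [0, 0, -4],
    [0, 0, -4],
    [0, 0, 0]
  ],
  "roll": [-0.7, 0, 0, 0, 0, 0, 0, 0, 0],
  "claw": [255, 160, 160, 160, 160, 160, 160, 160, 160]
}}

```text
t: 12.7
position: [0.4126, -0.2138, 0.1958]
tcp_rot: [-179.9, -0.4, -46.2]
force: [-0.2, -1.4, -0.7]
opening: 0.032
```

```bash
python3 st.py; python3 - <<'E'
from meas import *
s,p,d=grab('wrist');save(p,'w3');W=world('wrist',d,s)
k=W.copy();k[:,:,0]+=10*(k[:,:,2]>.12)
meas([.412,-.2138],k)
P=W.reshape(-1,3);P=P[np.hypot(P[:,0]-.4122,P[:,1]+.2135)<.024]
k=P[(P[:,2]>.087)&(P[:,2]<.1)];k=np.ascontiguousarray(k[:,:2].astype(np.float32));print(len(k),cv2.minAreaRect(k)); h=np.histogram(P[:,2],bins=np.arange(.086,.1,.001));print(h[0])
E
```

```text
12.7 [ 0.4126 -0.2138  0.1958] [-179.95   -0.38  -46.25] 0.032 T [ 0.035 -0.035 -0.018] F [-0.2 -1.4 -0.7] q6 100.3 tau6 -0.0
wheeltop 2658 med [ 0.4128 -0.2319  0.0384] circ [ 0.4129 -0.2075] rect ((0.412119597196579, -0.21406123042106628), (0.09091830253601074, 0.09010956436395645), 24.649587631225586)
knobtop 19 med [ 0.4276 -0.2296  0.0859] circ [ 0.4134 -0.2168] rect ((0.4113280177116394, -0.2207535058259964), (0.010930649936199188, 0.041725385934114456), 61.35911178588867)
stud 698 med [ 0.4136 -0.2151  0.0931] circ [ 0.4125 -0.2146] rect ((0.4126588702201843, -0.2144671380519867), (0.012225436978042126, 0.04550336301326752), 44.514156341552734)
lug 260 med [ 0.423  -0.1518  0.076 ] circ [ 0.4227 -0.1506] rect ((0.4227541983127594, -0.15056928992271423), (0.021591143682599068, 0.010093857534229755), 81.66864013671875)
708 ((0.4124898314476013, -0.21466687321662903), (0.012341493740677834, 0.04543164372444153), 43.701908111572266)
[  2   1   2   4  11  50 250 307  81   2   0   0   0   0]
```

{"name": "servo_tool", "arguments": {
  "slide": [
    [0, 0, 0],
    [0, 0, 0],
    [0, 0, 0],
    [0, 0, 0],
    [0, 0, 0],
    [0, 0, 0],
    [0, 0, 0],
    [0, 0, 0],
    [0, 0, 0],
    [0, 0, 0]
  ],
  "roll": [-10.6, -10.6, -10.6, -10.6, -10.6, -10.6, -10.6, -10.6, -10.6, -10.6],
  "claw": [120, 120, 120, 120, 120, 120, 120, 120, 120, 120]
}}

```text
t: 14.0
position: [0.4099, -0.2119, 0.191]
tcp_rot: [-179.8, -0.0, 60.1]
force: [-0.9, 0.1, -0.5]
opening: 0.0451
```

{"name": "servo_tool", "arguments": {
  "slide": [
    [0, 0, 0],
    [0, 0, 0],
    [0, 0, 0],
    [3.3, 0, 0],
    [3.2, 0, 4],
    [0, 0, 4],
    [0, 0, 0],
    [0, 0, 0]
  ],
  "roll": [-10.6, -10.6, -0.5, 0, 0, 0, 0, 0],
  "claw": [120, 120, 120, 120, 120, 120, 120, 120]
}}

```text
t: 15.0
position: [0.4214, -0.149, 0.1136]
tcp_rot: [180.0, 0.0, 81.4]
force: [-0.2, 0.5, 0.0]
opening: 0.0449
```

```bash
python3 st.py; python3 - <<'E'
from meas import *
s,p,d=grab('wrist');save(p,'w4');W=world('wrist',d,s)
k=W.copy();k[:,:,0]+=10*(k[:,:,2]>.1)
meas([.412,-.2138],k)
E
```

```text
15.0 [ 0.4214 -0.149   0.1136] [1.7995e+02 3.0000e-02 8.1360e+01] 0.0449 T [-0.027 -0.006 -0.023] F [-0.2  0.5  0. ] q6 -19.7 tau6 0.01
wheeltop 1981 med [ 0.408  -0.1979  0.0384] circ [ 0.4122 -0.2135] rect ((0.40871772170066833, -0.21050330996513367), (0.0841066837310791, 0.08655409514904022), 0.8282061815261841)
knobtop 393 med [ 0.4124 -0.2056  0.0857] circ [ 0.4125 -0.2121] rect ((0.41475197672843933, -0.20819726586341858), (0.011250066570937634, 0.04541429504752159), 59.64107894897461)
stud 761 med [ 0.4071 -0.2068  0.0932] circ [ 0.4095 -0.2092] rect ((0.4090925455093384, -0.20948751270771027), (0.012933220714330673, 0.036138974130153656), 45.89714050292969)
lug 524 med [ 0.4226 -0.1479  0.0761] circ [ 0.4227 -0.149 ] rect ((0.4226379692554474, -0.1492152363061905), (0.022218724712729454, 0.009883466176688671), 81.39775085449219)
```

View pics/w4.png

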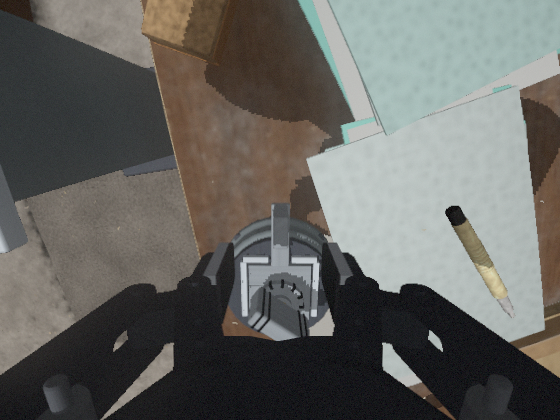

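{"name": "servo_tool", "arguments": {
  "slide": [
    [0, 0.12, 3.2],
    [0, 0, 3.2],
    [0, 0, 0],
    [0, 0, 0],
    [0, 0, 0],
    [0, 0, 0],
    [0, 0, 0],
    [0, 0, 0]
  ],
  "roll": [0, 0, 0, 0, 0, 0, 0, 0],
  "claw": [120, 120, 120, 120, 255, 255, 255, 255]
}}

```text
t: 16.05
position: [0.4228, -0.149, 0.05]
tcp_rot: [179.9, 0.1, 81.5]
force: [-0.8, 0.9, 6.8]
opening: 0.009
```

```bash
python3 st.py
```

```text
16.05 [ 0.4228 -0.149   0.05  ] [1.7988e+02 5.0000e-02 8.1460e+01] 0.009 T [-0.006  0.13   0.009] F [-0.8  0.9  6.8] q6 -19.8 tau6 -0.001
```

{"name": "servo_tool", "arguments": {
  "slide": [
    [0, 0, -0.2],
    [0, 0, -0.2],
    [0, 0, -0.2],
    [0, 0, 0],
    [0, 0, 0]
  ],
  "roll": [0, 0, 0, 0, 0],
  "claw": [255, 255, 255, 255, 255]
}}

```text
t: 16.68
position: [0.4219, -0.1486, 0.0548]
tcp_rot: [-180.0, 0.0, 81.4]
force: [0.2, -0.1, -2.0]
opening: 0.009
```

```bash
python3 st.py; python3 - <<'E'
from meas import *
s,p,d=grab('wrist');save(p[180:360,200:365],'w5',4);W=world('wrist',d,s)
P=W.reshape(-1,3);u=np.array([np.cos(np.radians(81.5)),np.sin(np.radians(81.5))]);v=np.array([u[1],-u[0]])
q=P[:,:2]-[.4122,-.2138];a=q@u;b=q@v
for lo in np.arange(-.02,.085,.01):
    for n,m in(('c',abs(b)<.006),('side',(abs(b)>.019)&(abs(b)<.0235))):
        k=P[(a>lo)&(a<lo+.01)&m&(P[:,2]<.1)]
        if len(k)>5:print(n,round(lo,3),len(k),np.percentile(k[:,2],[10,50,90]).round(4))
E
```

```text
16.675 [ 0.4219 -0.1486  0.0548] [-179.99    0.     81.45] 0.009 T [0.016 0.023 0.012] F [ 0.2 -0.1 -2. ] q6 -19.8 tau6 -0.0
c 0.01 312 [0.0486 0.0537 0.0582]
c 0.02 281 [0.0483 0.0491 0.0498]
c 0.03 105 [0.0484 0.0492 0.0498]
side 0.04 43 [-0.0005  0.0028  0.0065]
c 0.05 272 [0.0804 0.0814 0.0926]
side 0.05 179 [-0.0004  0.0003  0.0014]
c 0.06 818 [0.0001 0.081  0.0925]
side 0.06 164 [-0.0005  0.0004  0.0011]
c 0.07 1520 [0.0005 0.0729 0.0917]
side 0.07 277 [-0.0003  0.0007  0.099 ]
c 0.08 255 [-0.0006  0.0002  0.0011]
side 0.08 182 [-0.0004  0.0004  0.0011]
```

{"name": "servo_tool", "arguments": {
  "slide": [
    [0, 0, -0.12],
    [0, 0, 0],
    [0.3, 0, 0],
    [0.5, 0, 0]
  ],
  "roll": [0, 0, 0, 0],
  "claw": [255, 255, 255, 255]
}}

```text
t: 17.23
position: [0.4232, -0.1405, 0.0561]
tcp_rot: [180.0, 0.0, 81.4]
force: [0.9, -0.2, -1.5]
opening: 0.0088
```

```bash
python3 st.py
```

```text
17.225 [ 0.4232 -0.1405  0.0561] [180.     0.    81.43] 0.0088 T [ 0.069 -0.054 -0.032] F [ 0.9 -0.2 -1.5] q6 -18.7 tau6 -0.08
```

{"name": "servo_tool", "arguments": {
  "slide": [
    [1, 0, 0],
    [1, 0, 0],
    [1, 0, 0],
    [1, 0, 0],
    [1, 0, 0],
    [1, 0, 0],
    [0, 0, 0]
  ],
  "roll": [0, 0, 0, 0, 0, 0, 0],
  "claw": [255, 255, 255, 255, 255, 255, 255]
}}

```text
t: 18.1
position: [0.4321, -0.0807, 0.0561]
tcp_rot: [-180.0, 0.0, 81.5]
force: [0.1, 0.5, -1.3]
opening: 0.0088
```

```bash
python3 st.py; python3 - <<'E'
from h import *
z=np.load('top.npz');W=world('top',z['d']);t=W[180:260,140:190].reshape(-1,3)
q=t[(t[:,2]>.015)&(t[:,2]<.03)&(t[:,1]>.22)&(t[:,1]<.39)&(t[:,0]>.37)&(t[:,0]<.57)];print(cv2.minAreaRect(np.ascontiguousarray(q[:,:2].astype(np.float32))))
E
```

```text
18.1 [ 0.4321 -0.0807  0.0561] [-179.99    0.     81.52] 0.0088 T [ 0.014 -0.023  0.047] F [ 0.1  0.5 -1.3] q6 -11.2 tau6 0.049
((0.47403043508529663, 0.3077196180820465), (0.16988517343997955, 0.1210622489452362), 1.6776175498962402)
```

{"name": "servo_tool", "arguments": {
  "slide": [
    [0, 0, -5],
    [0, 0, -5],
    [0, 0, -4.5],
    [4.8, 1.75, 0],
    [4.8, 1.75, 0],
    [4.8, 1.75, 0],
    [4.8, 1.75, 0],
    [0, 0, 0]
  ],
  "roll": [0, 0, 0, 0, 0, 0, 0, 0],
  "claw": [255, 255, 255, 255, 255, 255, 255, 255]
}}

```text
t: 19.1
position: [0.5314, 0.1007, 0.2007]
tcp_rot: [180.0, -0.1, 81.7]
force: [-0.2, -1.5, -1.2]
opening: 0.0089
```

{"name": "servo_tool", "arguments": {
  "slide": [
    [0, 0, 0],
    [0, 0, 0],
    [0, 0, 0],
    [0, 0, 0],
    [0, 0, 0],
    [0, 0, 0],
    [0, 0, 0],
    [0, 0, 0],
    [0, 0, 0],
    [0, 0, 0]
  ],
  "roll": [-10, -10, -10, -10, -10, -10, -10, -10, -10, -10],
  "claw": [255, 255, 255, 255, 255, 255, 255, 255, 255, 255]
}}

```text
t: 20.35
position: [0.5291, 0.0967, 0.2009]
tcp_rot: [-179.9, -0.1, -178.3]
force: [0.1, -0.3, -1.1]
opening: 0.009
```

```bash
python3 st.py; python3 - <<'E'
from h import *
s,p,d=grab('scene');save(p,'s2')
E
```

```text
20.35 [0.5291 0.0967 0.2009] [-1.7994e+02 -6.0000e-02 -1.7828e+02] 0.009 T [-0.01  -0.022  0.023] F [ 0.1 -0.3 -1.1] q6 -88.7 tau6 1.149
```

View pics/s2.png

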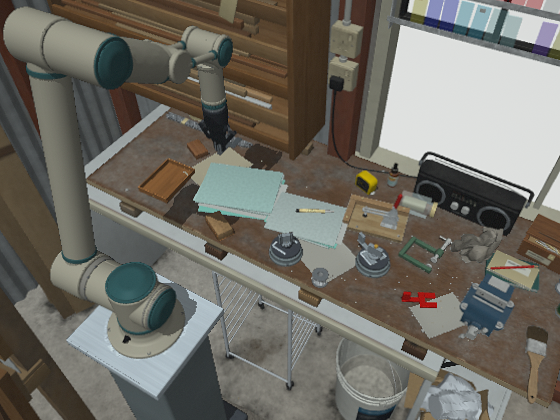

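{"name": "servo_tool", "arguments": {
  "slide": [
    [0, 4.25, 0],
    [0, 4.25, 0],
    [1.75, 4.25, 0],
    [3.5, 4.25, 0],
    [3.5, 4.25, 0],
    [0, 0, 0],
    [0, 0, 3],
    [0, 0, 3],
    [0, 0, 0],
    [0, 0, 0]
  ],
  "roll": [0, 0, 0, 0, 0, 0, 0, 0, 0, 0],
  "claw": [255, 255, 255, 255, 255, 255, 255, 255, 255, 255]
}}

```text
t: 21.65
position: [0.4383, 0.3078, 0.1419]
tcp_rot: [180.0, 0.1, -178.7]
force: [-0.7, 0.0, -0.9]
opening: 0.0094
```

```bash
python3 st.py; python3 - <<'E'
from h import *
s,p,d=grab('wrist');save(p,'w6');W=world('wrist',d,s)
P=W.reshape(-1,3);P=P[(P[:,0]>.36)&(P[:,0]<.59)&(P[:,1]>.22)&(P[:,1]<.40)]
for lo,hi in((.016,.027),(.001,.008)):
    q=P[(P[:,2]>lo)&(P[:,2]<hi)];print(len(q),np.median(q[:,2]),cv2.minAreaRect(np.ascontiguousarray(q[:,:2].astype(np.float32))))
E
```

```text
21.65 [0.4383 0.3078 0.1419] [ 1.7999e+02  9.0000e-02 -1.7866e+02] 0.0094 T [-0.006  0.05   0.027] F [-0.7  0.  -0.9] q6 -63.7 tau6 0.004
2125 0.02183203660563214 ((0.4584401249885559, 0.3072862923145294), (0.14006257057189941, 0.12065902352333069), 1.711692214012146)
13913 0.0040907438393891216 ((0.4510139226913452, 0.3100517988204956), (0.1818622201681137, 0.1798912137746811), 0.0224900059401989)
```

View pics/w6.png

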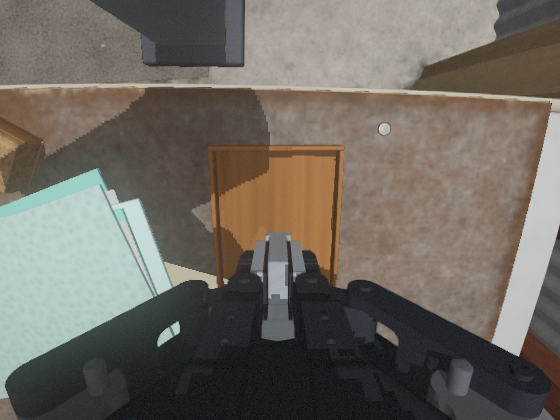

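{"name": "servo_tool", "arguments": {
  "slide": [
    [0.3, -0.1, 0],
    [0, 0, 4],
    [0, 0, 4],
    [0, 0, 3],
    [0, 0, 1],
    [0, 0, 0],
    [0, 0, 0.2],
    [0, 0, 0.1],
    [0, 0, 0]
  ],
  "roll": [0, 0, 0, 0, 0, 0, 0, 0, 0],
  "claw": [255, 255, 255, 255, 255, 255, 255, 255, 255]
}}

```text
t: 22.82
position: [0.4344, 0.3074, 0.0187]
tcp_rot: [180.0, 0.1, -178.6]
force: [-0.3, -0.1, -1.1]
opening: 0.0089
```

```bash
python3 st.py
```

```text
22.825 [0.4344 0.3074 0.0187] [ 1.7998e+02  6.0000e-02 -1.7855e+02] 0.0089 T [0.06  0.047 0.04 ] F [-0.3 -0.1 -1.1] q6 -63.6 tau6 0.0
```

{"name": "servo_tool", "arguments": {
  "slide": [
    [0, 0, 0.1],
    [0, 0, 0.1],
    [0, 0, 0]
  ],
  "roll": [0, 0, 0],
  "claw": [255, 255, 255]
}}

```text
t: 23.2
position: [0.4341, 0.3072, 0.0162]
tcp_rot: [-180.0, 0.0, -178.5]
force: [-0.8, 0.4, 1.9]
opening: 0.0088
```

```bash
python3 st.py
```

```text
23.2 [0.4341 0.3072 0.0162] [-1.8000e+02  1.0000e-02 -1.7855e+02] 0.0088 T [-0.073  0.091 -0.018] F [-0.8  0.4  1.9] q6 -63.7 tau6 -0.0
```

{"name": "servo_tool", "arguments": {
  "slide": [
    [0, 0, 0],
    [0, 0, 0],
    [0, 0, 0],
    [0, 0, -2],
    [0, 0, -4],
    [0, 0, -5],
    [0, 0, -5],
    [0, 0, -2],
    [0, 0, 0]
  ],
  "roll": [0, 0, 0, 0, 0, 0, 0, 0, 0],
  "claw": [150, 150, 150, 150, 150, 150, 150, 150, 150]
}}

```text
t: 24.32
position: [0.435, 0.3078, 0.1978]
tcp_rot: [179.9, 0.2, -178.5]
force: [-0.3, -0.2, -0.5]
opening: 0.0348
```

{"name": "servo_tool", "arguments": {
  "slide": [
    [0, -4.5, 0],
    [-2, -4.5, 0],
    [-2, -4.5, 0],
    [-2, -4.5, 0],
    [0, 0, 0],
    [0, 0, 0]
  ],
  "roll": [0, 0, 0, 0, 0, 0],
  "claw": [150, 150, 150, 150, 150, 150]
}}

```text
t: 25.08
position: [0.4975, 0.129, 0.1946]
tcp_rot: [180.0, -0.2, -178.6]
force: [-0.3, 0.3, -0.2]
opening: 0.035
```

```bash
python3 st.py; python3 - <<'E'
from meas import *
s,p,d=grab('top');W=world('top',d)
z=np.load('top.npz')
P=W[195:245,140:190].reshape(-1,3);P=P[(P[:,0]>.4)&(P[:,0]<.55)&(P[:,1]>.255)&(P[:,1]<.36)]
k=P[P[:,2]>.03];print('lug',np.median(k,0),len(k));k=P[(P[:,2]>.007)&(P[:,2]<.016)&(P[:,0]>.46)];print('plate',np.median(k,0),np.percentile(k[:,2],[10,90]),len(k))
i=np.concatenate([p[180:260,130:250],p[180:260,275:395]],1);save(i,'fin',3.3)
E
```

```text
25.075 [0.4975 0.129  0.1946] [ 179.98   -0.19 -178.6 ] 0.035 T [ 0.021  0.004 -0.071] F [-0.3  0.3 -0.2] q6 -84.7 tau6 -0.001
lug [0.42878497 0.30274126 0.03808971] 2
plate [0.49598579 0.2968569  0.00916999] [0.00724822 0.01307207] 124
```

View pics/fin.png

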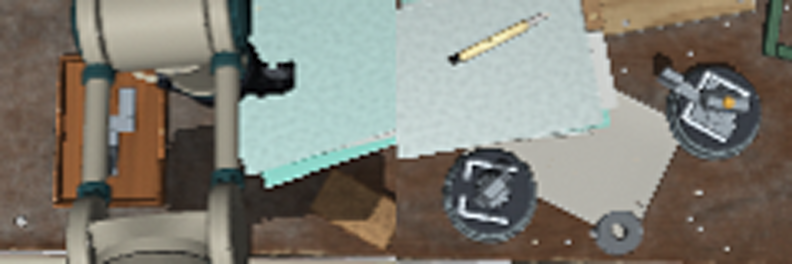

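The top view shows the washer in the tray around (120,125) with its lug standing at (112,160). The marked head, at (490,195), is without its washer, and the plain head is unchanged. Handing in.

```bash
python3 -c "
from bench import bot; print(bot.sign_off())"
```

```text
the job is handed in; nothing more can be done
None
```

The job is done and handed in, at about 25 s of the 72 s allowed.

- **Knob:** I turned the engraved knob about 137° clockwise until it met its stop, then eased back 0.7° and let go. At the stop the wrist moment jumped from about 0.17 to 0.54 N·m in the last degree. That is right at the 0.5 N·m brake. I saw no wheel drag: the lug direction read 81.3° before turning and 81.7° after, which is within measuring error. A drag of a few tenths of a degree can't be ruled out.
- **Washer:** I gripped it by the lug, raised it about 6 mm, drew it out about 69 mm and laid it in the tray. Sideways force stayed under about 1 N while I drew it.
- **Last checks:** In the final overhead picture the washer lies in the tray with its lug up. The plate top measures about 9 mm above the bench, against 10 mm expected. The arm partly hid the washer, so the lug height of about 38 mm comes from only two pixels.
- **Other things:** The plain head, spool, sander and papers look unmoved. I did not look at the wooden block again up close, but nothing went near it.

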